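Lay the control box on its back in the service cradle and lock it down

TASK

The tall control box stands on end in the service cradle: push its top so that it tips over the low heel strip and comes to lie squarely on its back across the two rubber strips, front panel up. Then swing the yellow hold-down bar across it until it is fully home against its stop, and put the thumbscrew down through the bar's hole into the hole of the blue post until its head sits on the bar. Do not knock over or shift the other things on the bench.

Things in the scene. Friction and masses are not known exactly. Their poses are not given: they have to be found in the camera images.
- cradle: Service cradle, fixed: plywood plate 360 (x) x 250 (y) x 8 mm on the bench. Origin at the centre of its underside; z up; its x axis is the way the box is to be tipped. Place and yaw vary. It carries two rubber strips, a pivot post with the yellow bar and a square blue post. Lying on the strips, the box has its front panel 110 mm above the bench.
- heel (a point): Middle of the heel strip's near face, at plate level (cradle x = -70, y = 0, z = 8 mm). The strip, black rubber, is 20 (x) x 130 (y) x 12 mm high and blocks the box's bottom edge. A second, equal far strip covers cradle x = 90 to 110 mm.
- pivot (a point): Top of the round steel pivot post (radius 16 mm), on the bar's hinge axis: cradle x = 40, y = 100 mm, 118 mm above the bench.
- ctrl_box: Grey control box 90 (x) x 120 (y) x 210 mm tall (z), 0.45 to 0.85 kg, too thick to grip. Origin: centre of its underside. Its -x face is the front (white panel, display, lamps, dial, all within 4 mm), +x its plain back. It starts upright on the plate, back 2 to 8 mm from the heel strip's near face, turned up to 3 degrees. Past about 23 degrees of tilt it falls by itself.
- box_top (a point): Middle of the top edge of the box's front face: in the box's frame x = -45, y = 0, z = 210 mm.
- box_mid (a point): Centre of the box (105 mm above its underside).
- bar (a joint): Yellow hold-down bar, turning about the upright pivot axis, light friction, stays where left. 0 = home at its stop, pointing to cradle -y, holes in line; opens anticlockwise from above, towards cradle +x, to 2.0 rad; starts at 1.65 to 1.95, clear of the falling box. Bar 26 mm wide, 8 mm thick, top 126 mm above the bench.
- bar_knob (a point): Grip point on the bar's upright black round knob (18 mm diameter, 36 mm high above the bar's top), 125 mm from the pivot axis and 144 mm above the bench; the knob's top is at 162 mm.
- bar_hole (a point): Centre of the top mouth of the bar's plain through hole, 14 mm diameter, in the 36 mm square pad at its end, 200 mm from the pivot axis, 126 mm above the bench.
- post_hole (a point): Centre of the mouth of the plain hole in the blue post's top (post 44 x 40 mm): 14 mm diameter, 42 mm deep, 116 mm above the bench, cradle x = 40, y = -100 mm. The screw just drops in, no turning. A low steel stop tab on the post (cradle x = 18 to 24 mm) ends 3 mm below the bar's top.
- screw: Thumbscrew, 60 g: steel shank 10 mm diameter, 38 mm long, tapered tip; brass head: collar 28 mm diameter, 4 mm high, then a round grip 22 mm diameter, 18 mm high. Origin on the axis at the head's underside; z towards the head. It starts upright in the wooden stand, origin 46 mm above the bench. Seated in bar and post, its origin is 126 mm above the bench.
- screw_tip (a point): Tip of the thumbscrew's shank, 38 mm below its head's underside.
- stand: Fixed wooden stand block 60 x 60 x 46 mm with a 14 mm hole for the thumbscrew. Origin at the centre of its underside. It stands either left or right of the cradle.
- paint_tin: Bystander: small tin with orange label, 68 mm diameter, 75 mm high, origin under its centre; leave alone.
- spray_red: Bystander: red spray can, 60 mm diameter, 190 mm high, origin under its centre; leave alone.
- spray_green: Bystander: green spray can, 60 mm diameter, 190 mm high, origin under its centre; leave alone.
- tape_roll: Bystander: roll of grey tape, 100 mm diameter, 45 mm high, origin under its centre; leave alone.
- screwdriver: Bystander: screwdriver lying on the bench; leave alone.
- wrench: Bystander: wrench lying on the bench; leave alone.
- parts_carton: Bystander: small cardboard carton 80 x 130 x 50 mm, origin under its centre; leave alone.

How it is judged:
By the outcome, as a careful person would: the job done as asked, in the order asked, and still so for the second after the job is handed in, with the robot touching nothing.
It also fails if it takes over 72 s, if anything falls off the work surface, if the arm or the gripper's body presses on something with over 40 N, if the wrist force passes 120 N, or if a joint passes its speed limit or range.

ROBOT

A 6-joint arm with a two-finger parallel gripper is mounted at the origin on the work surface. World frame = base frame: x ahead of the robot, y to its left, z up, the work surface at z = 0. Lengths are in m, angles in rad, forces in N, time in s.
With the tool pointing down it reaches from about 0.4 to 0.825 m from the base axis. Payload 7 kg.
Tool frame: the origin (TCP) lies midway between the tips of the shut fingers; the grasp point (between the pads) lies 19 mm behind it; z points along the fingers, y is the line along which they close (so a half turn about z gives the same grasp; the last joint's range is limited). The gripper opens to 85 mm and grips with 20 to 120 N. Pads are 22 mm wide; open, the fingers measure 114 mm over their backs; the gripper's body (76 mm by 85 mm) begins 54 mm behind the grasp point. The pads swing forward as they close: fully open they stand 13 mm farther back than shut.
Start: joints at [-0.958, 0.359, 0.012, 0, -1.224, -0.288], TCP at [0.215, -0.64, 0.231] pointing down, gripper open.
Joint ranges: [-3.07, 3.07], [-1.43, 2.12], [-1.02, 1.25], [-3.03, 1.67], [-3.05, -0], [-3.03, 3.03]. Speed limits (rad/s): [2.39, 2.39, 3.01, 3.14, 3.14, 3.14].

INTERFACE

Orientations are given as [roll, pitch, yaw] about the fixed x, y, z axes, in that order (R = Rz(yaw) Ry(pitch) Rx(roll)).
In Python, from workcell import * gives the robot as it stands.
- The arm moves only by the tool arm_command, never from a script. Its argument "steps" is a list of rows, each an object with "rotation": the turn, a rotation vector about the world's x, y, z in rad, a list of three; "offset": the shift along the world's x, y, z in m, a list of three; "hand": the opening, from 0 (shut) to 1 (fully open). In form: [{"rotation": [ax, ay, az], "offset": [dx, dy, dz], "hand": hand}, ...]. A call has 1 to 8 rows; each row shifts and turns the commanded pose from where the row before left it; what a row does not reach is not made up. A row lasts 1/12 s, in which the tool goes at most 41.7 mm and 7.16 degrees, less where a joint would pass 70% of its speed; a pose out of reach is approached as far as the arm can. A call with a gripper value outside its range is refused whole. The fingers move at their own pace and stop on an object; "squeeze" is the grip in N (left out, the last holds). Time passes only in rows, so rows that do not move let the fingers close. It gives the time, the measured TCP pose, the force, the opening and the grip force at its end, in the units of the state.
- observe(): the state, without advancing time (a new reading comes with each control period).
- camera(name): name is "scene" or "top" or "wrist"; returns the picture (400x640x3 uint8, blue, green, red); there is no depth.
- get_calibration(name): a dict with "fx", "fy", "cx", "cy" (pixels), "xyz" and "orientation" of the camera in the world. Camera axes: x right, y up, looking along -z (the intrinsics and any distortion apply to the point x, -y, -z); pixel columns grow to the right and rows downward; lengths in m; the calibration is good to about 2 mm. A picture is of the moment at which its call begins: read the wrist's pose just before it. get_calibration takes no time and is no camera call; for the wrist camera it gives the pose at the moment of the call.
- sign_off(): hands the job in; it is judged then, once.
The state is a dict: "clock": time; "joints": joint angles; "joint_velocities": joint speeds; "joint_torque": joint torques, N m; "tool_pos": TCP position; "tool_rot": TCP orientation; "wrist_force": force on the tool from outside, world axes, zero at the start; "torque": the same for the moment, N m; "opening": opening from 0.0 (shut) to 1.0 (fully open); "grasp_force": force on a finger pad.
Only numpy, scipy, OpenCV 4.12 (cv2) and the standard library are available. Lean on these libraries where they do the work, as an engineer would, in place of code of your own. Each camera call takes 0.05 s, during which the arm holds its last target. There are 200 camera calls.

## Working session

There is one attempt and no reset: what is moved stays moved. The work goes in short steps, Python scripts to look and compute and a tool call to move; the robot and the scene stay as the last step left them, time stands still between calls to the robot, and variables do not carry over. Pictures are saved under pics/ and viewed, at most 10 in all, crops included, and the job is handed in when it is done.

Besides the shell and the picture viewer there is one more tool, called as a command line: name --argument value ..., lists and objects as JSON in quotes. arm_command: Moves the arm, as the interface text tells. Its arguments: {"type":"object","properties":{"steps":{"type":"array","items":{"type":"object","properties":{"rotation":{"type":"array","items":{"type":"number"}},"offset":{"type":"array","items":{"type":"number"}},"hand":{"type":"number"}}}},"squeeze":{"type":"number"}},"required":["steps"]}

```bash
mkdir -p pics; ls
python3 - <<'E'
from workcell import *
import cv2
s=observe();print({k:np.round(v,3).tolist() if hasattr(v,'__len__') else v for k,v in s.items()} if 'np' in globals() else s)
for n in("scene","top"):
    print(n,get_calibration(n)); cv2.imwrite(f"pics/{n}0.png",camera(n))
print(get_calibration("wrist"))
E
```

```text
pics
{'clock': 0.0, 'joints': array([-9.57892315e-01,  3.59369192e-01,  1.10561936e-02, -3.44959145e-04,
       -1.22413012e+00, -2.88085189e-01]), 'joint_velocities': array([-0.0006298 ,  0.00119106,  0.00133158,  0.00075006, -0.00166911,
       -0.00084096]), 'joint_torque': array([-1.18748179e-03, -5.83316302e+01,  2.93419629e+01,  6.93648264e+00,
       -6.12112795e-03,  5.21337171e-06]), 'tool_pos': array([ 0.2152194 , -0.63924771,  0.23037492]), 'tool_rot': array([ 3.13992159e+00, -1.57004153e-04, -2.81689117e+00]), 'wrist_force': array([ 0.27523422, -0.18171472,  0.19459293]), 'torque': array([-0.0123607 ,  0.03315533, -0.04093174]), 'grasp_force': 0.0, 'opening': 1.001665715469271}
scene {'fx': 519.1386640026279, 'fy': 519.1386640026279, 'cx': 320.54319729990186, 'cy': 204.4917852137617, 'xyz': array([1.55679239, 0.44233764, 1.29004004]), 'orientation': array([ 7.68739477e-01, -7.58214411e-04,  1.99763378e+00])}
top {'fx': 435.24871640612724, 'fy': 435.24871640612724, 'cx': 318.88341647526926, 'cy': 191.85201734624692, 'xyz': array([ 0.39891759, -0.01039215,  1.31515604]), 'orientation': array([ 0.12582838,  0.01940847, -1.59084043])}
{'fx': 359.44169501168096, 'fy': 359.44169501168096, 'cx': 320.6301748863927, 'cy': 197.30186358885607, 'xyz': array([ 0.13674667, -0.66555148,  0.37261231]), 'orientation': array([-0.32846647, -0.00194241,  1.89434239])}
```

View pics/top0.png

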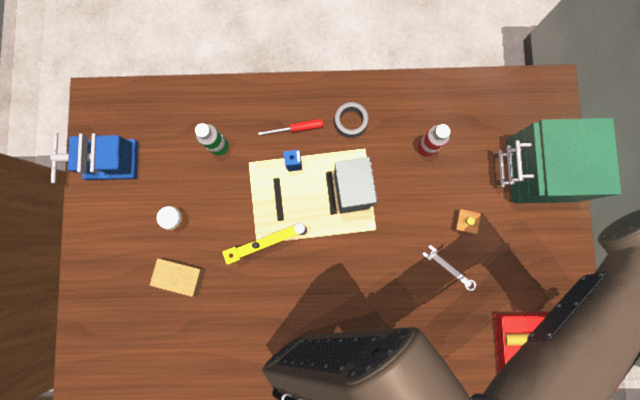

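View pics/scene0.png

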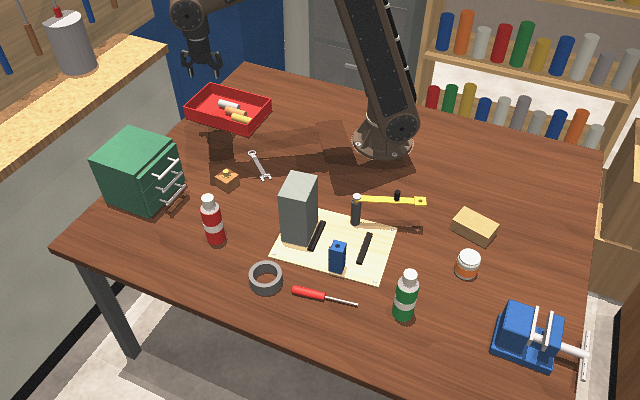

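```bash
cat > h.py <<'E'
from workcell import *
import numpy as np, cv2
from scipy.spatial.transform import Rotation as Ro
def cal(n):
    c=get_calibration(n); return c, Ro.from_euler('xyz',c['orientation']).as_matrix()
def ray(n,uv,z,cc=None):
    c,R=cc or cal(n); uv=np.atleast_2d(uv).astype(float)
    d=np.c_[(uv[:,0]-c['cx'])/c['fx'],-(uv[:,1]-c['cy'])/c['fy'],-np.ones(len(uv))]@R.T
    return c['xyz']+d*((z-c['xyz'][2])/d[:,2])[:,None]
def proj(n,p,cc=None):
    c,R=cc or cal(n); q=(np.atleast_2d(p)-c['xyz'])@R
    return np.c_[c['cx']-c['fx']*q[:,0]/q[:,2],c['cy']+c['fy']*q[:,1]/q[:,2]]
def blob(img,lo,hi,roi,k=0):
    m=cv2.inRange(cv2.cvtColor(img,cv2.COLOR_BGR2HSV),lo,hi); r=np.zeros_like(m); x0,y0,x1,y1=roi; r[y0:y1,x0:x1]=m[y0:y1,x0:x1]
    cs,_=cv2.findContours(r,cv2.RETR_EXTERNAL,cv2.CHAIN_APPROX_NONE); return max(cs,key=cv2.contourArea)[:,0,:],r
def rect(n,c,z):
    w=(ray(n,c,z)[:,:2]*1000).astype(np.float32); return cv2.minAreaRect(w)
E
python3 - <<'E'
from h import *
t=cv2.imread('pics/top0.png');s=cv2.imread('pics/scene0.png')
h=cv2.cvtColor(t,cv2.COLOR_BGR2HSV)
for n,(u,v) in dict(plate=(300,215),box=(355,175),boxside=(355,205),post=(296,155),pivot=(300,229),bar=(270,240),stand=(462,227),screw=(471,222),strip=(279,200),knob=(257,244),hole=(231,256)).items(): print(n,h[v,u])
print(proj('top',[[0.5,0,0],[.5,.3,0]]))
a=cv2.resize(t[120:280,215:405],None,fx=4,fy=3.75/3.75*4,interpolation=cv2.INTER_CUBIC)[:600,:]
b=s[155:285,210:440]; 
cv2.imwrite('pics/c1.png',a)
cv2.imwrite('pics/c2.png',cv2.resize(b,None,fx=3.4,fy=3.4,interpolation=cv2.INTER_CUBIC))
E
```

```text
plate [ 28  40 247]
box [ 42   6 226]
boxside [ 45   7 151]
post [107 129 236]
pivot [  0   0 247]
bar [ 30 170 247]
stand [ 17 140 244]
screw [ 28 120 247]
strip [ 4 26 68]
knob [126  18  69]
hole [  8 148 110]
[[323.21468571 213.32367446]
 [224.49820079 215.44594034]]
```

View pics/c1.png

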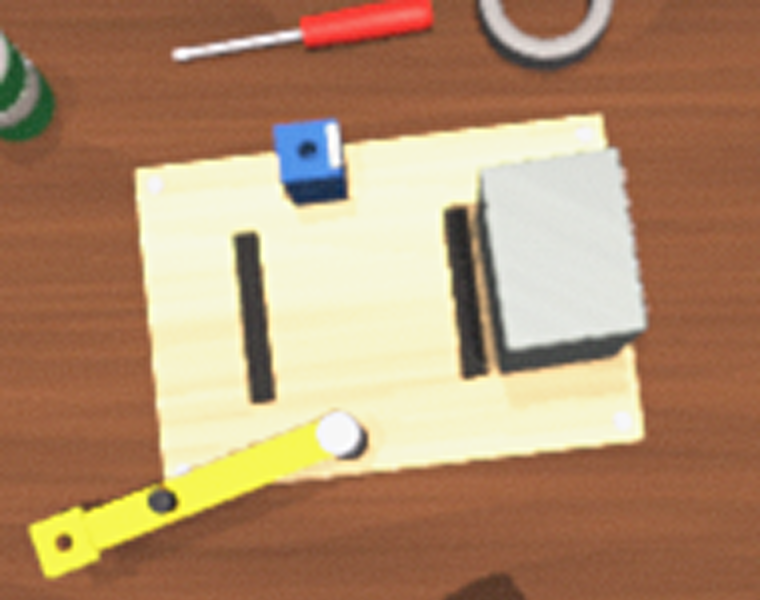

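View pics/c2.png

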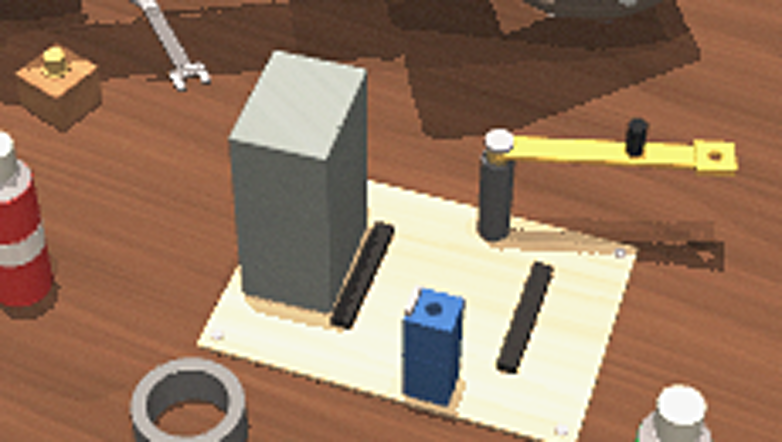

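The top crop shows the post hole at about (307,149), the bar hole at (64,542), the pivot cap at (340,434), and the box on the right leaning towards +y (image left). The scene crop shows the screw in its stand at (55,60) and the bar open, pointing away from the box.

Run:
```python
from h import *
np.set_printoptions(precision=4,suppress=True)
t=cv2.imread('pics/top0.png');s=cv2.imread('pics/scene0.png')
cv=lambda x,y:((x+.5)/4-.5+215,(y+.5)/4-.5+120)
cs=lambda x,y:((x+.5)/3.4-.5+210,(y+.5)/3.4-.5+155)
def tri(a,b):
    P=[];
    A=np.zeros((3,3));B=np.zeros(3)
    for n,uv in(('top',a),('scene',b)):
        c,R=cal(n);d=(ray(n,uv,0)[0]-c['xyz']);d/=np.linalg.norm(d);M=np.eye(3)-np.outer(d,d);A+=M;B+=M@c['xyz']
    return np.linalg.solve(A,B)
ph=ray('top',cv(307,149),.116)[0];pv=ray('top',cv(340,434),.126)[0];bh=ray('top',cv(64,542),.126)[0]
print('posthole',ph,'tri',tri(cv(307,149),cs(434,310)))
print('pivotcap',pv,'tri',tri(cv(340,434),cs(499,138)))
print('barhole',bh,'tri',tri(cv(64,542),cs(715,156)))
print('knob tri',tri(cv(161,497),cs(639,125)))
c,_=blob(t,(20,25,200),(35,80,255),(240,140,385,250)); r=rect('top',c,.008);print('plate',r, cv2.boxPoints(r).tolist())
c,_=blob(t,(24,140,150),(35,255,255),(215,215,310,270)); print('bar',rect('top',c,.126))
c,_=blob(t,(20,0,190),(110,20,255),(325,150,385,220)); r=rect('top',c,.218);print('box',r,cv2.boxPoints(r).tolist())
for roi in((270,172,286,225),(322,165,333,220)):
    c,_=blob(t,(0,0,0),(180,255,100),roi);print('strip',rect('top',c,.02))
# screw
c,_=blob(t,(22,100,190),(35,255,255),(460,210,482,232));M=c.mean(0);print(M,len(c),'screw top',ray('top',M,.068))
c2,_=blob(s,(22,100,190),(35,255,255),(215,160,240,185));print(c2.mean(0),len(c2),'tri',tri(M,c2.mean(0)))
c,_=blob(t,(8,90,200),(20,200,255),(450,205,485,240));print('stand',rect('top',c,.046))
```

```text
posthole [0.6518 0.0851 0.116 ] tri [0.6525 0.0857 0.1122]
pivotcap [0.4513 0.0642 0.126 ] tri [0.4509 0.0645 0.1297]
barhole [0.3821 0.2528 0.126 ] tri [0.382  0.2536 0.1219]
knob tri [0.4101 0.183  0.1584]
plate ((556.0812377929688, 35.53271484375), (248.9843292236328, 360.4774475097656), 5.27511739730835) [[415.5455322265625, 203.5625], [448.6871337890625, -155.38821411132812], [696.616943359375, -132.4970703125], [663.475341796875, 226.45364379882812]]
bar ((409.90924072265625, 173.76734924316406), (39.079803466796875, 206.504638671875), 19.309555053710938)
box ((562.4603881835938, -84.70707702636719), (116.21249389648438, 87.56867980957031), 7.526885509490967) [[499.11944580078125, -48.91142654418945], [510.59014892578125, -135.72557067871094], [625.8013305664062, -120.50273132324219], [614.3306274414062, -33.68858337402344]]
strip ((544.783203125, 134.4300079345703), (122.86247253417969, 14.861435890197754), 5.462642192840576)
strip ((560.9506225585938, -20.367305755615234), (15.048845291137695, 123.8770980834961), 88.71749877929688)
[469.4231 221.1538] 26 screw top [[ 0.4635 -0.416   0.068 ]]
[225.4167 170.9167] 12 tri [ 0.4642 -0.4191  0.0619]
stand ((465.50628662109375, -418.04974365234375), (58.313385009765625, 61.76478576660156), 75.52679443359375)
```

arm_command --steps '[{"rotation":[0,0,0.12],"offset":[0.025,0.03,0],"hand":0.6},{"rotation":[0,0,0.12],"offset":[0.025,0.03,0],"hand":0.6},{"rotation":[0,0,0.12],"offset":[0.025,0.03,0],"hand":0.6},{"rotation":[0,0,0.12],"offset":[0.025,0.03,0],"hand":0.6},{"rotation":[0,0,0.12],"offset":[0.025,0.03,0],"hand":0.6},{"rotation":[0,0,0.12],"offset":[0.025,0.03,0],"hand":0.6},{"rotation":[0,0,0.12],"offset":[0.025,0.03,0],"hand":0.6},{"rotation":[0,0,0.12],"offset":[0.025,0.03,0],"hand":0.6}]'

```text
clock: 0.77
tool_pos: [0.4161, -0.3979, 0.2311]
tool_rot: [3.141, 0.0, -1.851]
wrist_force: [1.4, -0.8, -0.7]
opening: 0.599
grasp_force: 0.0
```

arm_command --steps '[{"rotation":[0,0,0.12],"offset":[0.025,0.03,0],"hand":0.6},{"rotation":[0,0,0.12],"offset":[0.025,0.03,0],"hand":0.6},{"rotation":[0,0,0.12],"offset":[0.025,0.03,0],"hand":0.6},{"rotation":[0,0,0.019],"offset":[0.025,0.03,0],"hand":0.6},{"rotation":[0,0,0],"offset":[0.025,0.03,0],"hand":0.6},{"rotation":[0,0,0],"offset":[0.025,0.03,0],"hand":0.6},{"rotation":[0,0,0],"offset":[0,0,0],"hand":0.6},{"rotation":[0,0,0],"offset":[0,0,0],"hand":0.6}]'

```text
clock: 1.43
tool_pos: [0.5663, -0.2178, 0.2305]
tool_rot: [3.14, 0.0, -1.475]
wrist_force: [-1.3, -0.4, 0.1]
opening: 0.601
grasp_force: 0.0
```

arm_command --steps '[{"rotation":[0,0,0],"offset":[0.008,0,-0.018],"hand":0.6},{"rotation":[0,0,0],"offset":[0,0,-0.018],"hand":0.6},{"rotation":[0,0,0],"offset":[-0.002,0.02,0],"hand":0.6},{"rotation":[0,0,0],"offset":[-0.002,0.02,0],"hand":0.6},{"rotation":[0,0,0],"offset":[-0.002,0.02,0],"hand":0.6},{"rotation":[0,0,0],"offset":[-0.0005,0.006,0],"hand":0.6},{"rotation":[0,0,0],"offset":[-0.0005,0.006,0],"hand":0.6},{"rotation":[0,0,0],"offset":[-0.0005,0.006,0],"hand":0.6}]'

```text
clock: 2.1
tool_pos: [0.5656, -0.1421, 0.1954]
tool_rot: [-3.141, -0.0, -1.478]
wrist_force: [0.8, -0.7, 0.1]
opening: 0.603
grasp_force: 0.0
```

arm_command --steps '[{"rotation":[0,0,0],"offset":[-0.0005,0.006,0],"hand":0.6},{"rotation":[0,0,0],"offset":[-0.0005,0.006,0],"hand":0.6},{"rotation":[0,0,0],"offset":[-0.0005,0.006,0],"hand":0.6},{"rotation":[0,0,0],"offset":[-0.0005,0.006,0],"hand":0.6},{"rotation":[0,0,0],"offset":[-0.0005,0.006,0],"hand":0.6},{"rotation":[0,0,0],"offset":[-0.0005,0.006,0],"hand":0.6},{"rotation":[0,0,0],"offset":[-0.0005,0.006,0],"hand":0.6},{"rotation":[0,0,0],"offset":[-0.0005,0.006,0],"hand":0.6}]'

```text
clock: 2.77
tool_pos: [0.5618, -0.093, 0.1952]
tool_rot: [3.141, 0.0, -1.478]
wrist_force: [0.3, -0.1, 0.2]
opening: 0.605
grasp_force: 0.4
```

Run:
```python
from h import *
s=camera('scene'); cv2.imwrite('pics/s1.png',cv2.resize(s[80:300,150:450],None,fx=2.5,fy=2.5))
```

```text
(no output)
```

View pics/s1.png

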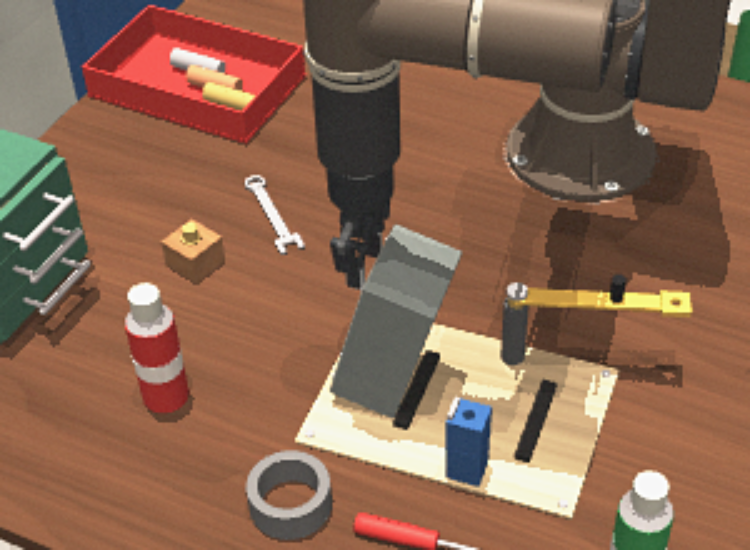

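The box is tilting over the heel (top edge at about (430,245)), tracked by the fingers. Continue.

arm_command --steps '[{"rotation":[0,0,0],"offset":[-0.0005,0.005,0],"hand":0.6},{"rotation":[0,0,0],"offset":[-0.0005,0.005,0],"hand":0.6},{"rotation":[0,0,0],"offset":[-0.0005,0.005,0],"hand":0.6},{"rotation":[0,0,0],"offset":[-0.0005,0.005,0],"hand":0.6},{"rotation":[0,0,0],"offset":[-0.0005,0.005,0],"hand":0.6},{"rotation":[0,0,0],"offset":[-0.0005,0.005,0],"hand":0.6},{"rotation":[0,0,0],"offset":[-0.0005,0.005,0],"hand":0.6},{"rotation":[0,0,0],"offset":[-0.0005,0.005,0],"hand":0.6}]'

```text
clock: 3.48
tool_pos: [0.5578, -0.0531, 0.1952]
tool_rot: [3.142, 0.0, -1.478]
wrist_force: [0.2, 0.3, -0.7]
opening: 0.604
grasp_force: 0.0
```

arm_command --steps '[{"rotation":[0,0,0],"offset":[0,0,0],"hand":0.6},{"rotation":[0,0,0],"offset":[0,0,0],"hand":0.6},{"rotation":[0,0,0],"offset":[0,0,0.02],"hand":0.6},{"rotation":[0,0,0],"offset":[0,-0.01,0.025],"hand":0.6},{"rotation":[0,0,0],"offset":[0,-0.02,0.025],"hand":0.6},{"rotation":[0,0,0],"offset":[0,-0.03,0],"hand":0.6}]'

```text
clock: 3.98
tool_pos: [0.5604, -0.1136, 0.2709]
tool_rot: [-3.134, -0.001, -1.475]
wrist_force: [1.3, -0.3, 0.5]
opening: 0.601
grasp_force: 0.0
```

Run:
```python
from h import *
s=camera('scene'); cv2.imwrite('pics/s2.png',np.vstack([cv2.resize(s[140:290,200:450],None,fx=1.8,fy=1.8),cv2.resize(camera('top')[120:280,215:465],None,fx=1.8,fy=1.8)]))
```

```text
(no output)
```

View pics/s2.png

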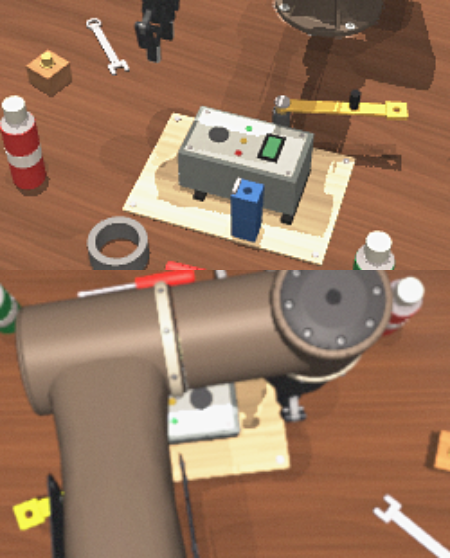

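The box lies flat on the strips, front panel up. Now the bar knob.

arm_command --steps '[{"rotation":[0,0,0.087],"offset":[-0.0167,0.033,0],"hand":0.6},{"rotation":[0,0,0.087],"offset":[-0.0167,0.033,0],"hand":0.6},{"rotation":[0,0,0.087],"offset":[-0.0167,0.033,0],"hand":0.6},{"rotation":[0,0,0],"offset":[-0.0167,0.033,0],"hand":0.6},{"rotation":[0,0,0],"offset":[-0.0167,0.033,0],"hand":0.6},{"rotation":[0,0,0],"offset":[-0.0167,0.033,0],"hand":0.6},{"rotation":[0,0,0],"offset":[-0.0167,0.033,0],"hand":0.6},{"rotation":[0,0,0],"offset":[-0.0167,0.033,0],"hand":0.6}]'

```text
clock: 4.75
tool_pos: [0.4231, 0.1516, 0.2654]
tool_rot: [-3.141, 0.0, -1.217]
wrist_force: [0.5, 0.3, -0.6]
opening: 0.601
grasp_force: 0.0
```

arm_command --steps '[{"rotation":[0,0,0],"offset":[-0.01,0.017,0],"hand":0.6},{"rotation":[0,0,0],"offset":[-0.006,0.015,0],"hand":0.6},{"rotation":[0,0,0],"offset":[0,0,0],"hand":0.6},{"rotation":[0,0,0],"offset":[0,0,0],"hand":0.6}]'

```text
clock: 5.08
tool_pos: [0.4079, 0.183, 0.2653]
tool_rot: [3.142, 0.0, -1.215]
wrist_force: [0.8, -0.1, 0.3]
opening: 0.599
grasp_force: 0.0
```

Run:
```python
from h import *
np.set_printoptions(precision=4,suppress=True)
o=observe();print(o['tool_pos'],o['tool_rot'],o['joints'])
cc=cal('wrist');w=camera('wrist');cv2.imwrite('pics/w1.png',w)
c,_=blob(w,(24,140,120),(35,255,255),(0,0,640,400));print('bar',len(c),c.min(0),c.max(0))
print('pred knob top, pivot, hole px',proj('wrist',[[.4101,.183,.162],[.452,.0655,.128],[.382,.2532,.126],o['tool_pos']],cc))
t=camera('top');cv2.imwrite('pics/t1.png',t);s=camera('scene');cv2.imwrite('pics/s3.png',s)
```

```text
[0.4079 0.183  0.2653] [ 3.1415  0.     -1.2147] [ 0.8651 -0.0514 -0.4062 -0.0001 -1.2161 -0.509 ]
bar 355 [301  22] [336 175]
pred knob top, pivot, hole px [[318.3341 194.9938]
 [320.5251   9.8863]
 [321.0146 263.3908]
 [321.4252 269.3605]]
```

View pics/w1.png

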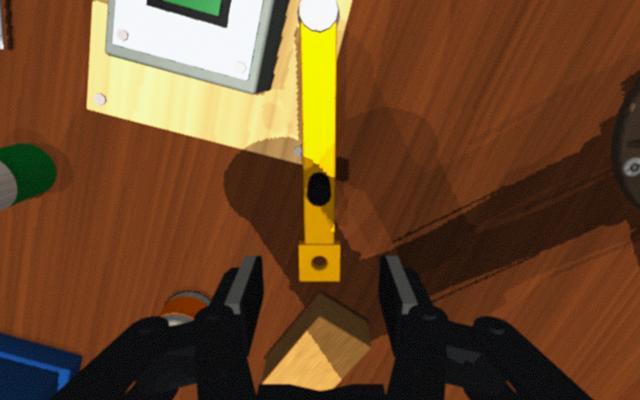

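The wrist view confirms the estimates: knob at (319,188), hole at (320,263) and pivot at (319,10), all matching the predictions. Descend and grip.

arm_command --steps '[{"rotation":[0,0,0],"offset":[0.002,0,-0.033],"hand":0.6},{"rotation":[0,0,0],"offset":[0,0,-0.033],"hand":0.6},{"rotation":[0,0,0],"offset":[0,0,-0.033],"hand":0.6},{"rotation":[0,0,0],"offset":[0,0,-0.03],"hand":0.6},{"rotation":[0,0,0],"offset":[0,0,0],"hand":0.3},{"rotation":[0,0,0],"offset":[0,0,0],"hand":0},{"rotation":[0,0,0],"offset":[0,0,0],"hand":0},{"rotation":[0,0,0],"offset":[0,0,0],"hand":0}]' --squeeze 25

```text
clock: 5.9
tool_pos: [0.4109, 0.1822, 0.1377]
tool_rot: [-3.14, 0.0, -1.217]
wrist_force: [2.2, -3.0, -3.8]
opening: 0.197
grasp_force: 25.5
```

arm_command --steps '[{"rotation":[0,0,0],"offset":[0,0,0],"hand":0},{"rotation":[0,0,0],"offset":[0,0,0],"hand":0},{"rotation":[0,0,0],"offset":[0,0,0],"hand":0}]'

```text
clock: 6.15
tool_pos: [0.4109, 0.1823, 0.1376]
tool_rot: [-3.14, -0.0, -1.216]
wrist_force: [2.1, -5.7, 3.5]
opening: 0.198
grasp_force: 26.1
```

Run:
```python
from h import *
k=np.array([.4101,.183]);p=np.array([.4525,.0658])
yw=np.deg2rad(5.4)
v=k-p;a0=np.arctan2(v[1],v[0]);r=np.hypot(*v);print(a0,r,a0-yw)
n=18;A=np.linspace(a0,yw,n+1);P=p+.125*np.c_[np.cos(A),np.sin(A)]
print(np.round(np.diff(P,axis=0),4).tolist(),A[0]-A[1])
```

```text
1.9179221440375032 0.12463386377706502 1.8236743644298095
[[0.0121, 0.0037], [0.0124, 0.0025], [0.0126, 0.0012], [0.0127, -0.0001], [0.0126, -0.0014], [0.0124, -0.0026], [0.0121, -0.0039], [0.0116, -0.0051], [0.011, -0.0062], [0.0103, -0.0073], [0.0095, -0.0083], [0.0087, -0.0092], [0.0077, -0.0101], [0.0066, -0.0108], [0.0055, -0.0114], [0.0043, -0.0119], [0.0031, -0.0123], [0.0018, -0.0125]] 0.1013152424683228
```

arm_command --steps '[{"rotation":[0,0,-0.1],"offset":[0.0121,0.0037,0],"hand":0},{"rotation":[0,0,-0.1],"offset":[0.0124,0.0025,0],"hand":0},{"rotation":[0,0,-0.1],"offset":[0.0126,0.0012,0],"hand":0},{"rotation":[0,0,-0.1],"offset":[0.0127,0,0],"hand":0},{"rotation":[0,0,-0.1],"offset":[0.0126,-0.0014,0],"hand":0},{"rotation":[0,0,-0.1],"offset":[0.0124,-0.0026,0],"hand":0}]'

```text
clock: 6.65
tool_pos: [0.4857, 0.1855, 0.1376]
tool_rot: [-3.141, 0.0, -1.821]
wrist_force: [-4.1, -5.1, 7.0]
opening: 0.195
grasp_force: 26.5
```

arm_command --steps '[{"rotation":[0,0,-0.1],"offset":[0.0121,-0.0039,0],"hand":0},{"rotation":[0,0,-0.1],"offset":[0.0116,-0.0051,0],"hand":0},{"rotation":[0,0,-0.1],"offset":[0.011,-0.0062,0],"hand":0},{"rotation":[0,0,-0.1],"offset":[0.0103,-0.0073,0],"hand":0},{"rotation":[0,0,-0.1],"offset":[0.0095,-0.0083,0],"hand":0},{"rotation":[0,0,-0.1],"offset":[0.0087,-0.0092,0],"hand":0}]'

```text
clock: 7.15
tool_pos: [0.5484, 0.1456, 0.1376]
tool_rot: [3.141, 0.0, -2.422]
wrist_force: [-6.6, -2.1, 8.3]
opening: 0.198
grasp_force: 26.5
```

arm_command --steps '[{"rotation":[0,0,-0.1],"offset":[0.0077,-0.0101,0],"hand":0},{"rotation":[0,0,-0.1],"offset":[0.0066,-0.0108,0],"hand":0},{"rotation":[0,0,-0.1],"offset":[0.0055,-0.0114,0],"hand":0},{"rotation":[0,0,-0.1],"offset":[0.0043,-0.0119,0],"hand":0},{"rotation":[0,0,-0.1],"offset":[0.0028,-0.0113,0],"hand":0},{"rotation":[0,0,-0.1],"offset":[0.0011,-0.006,0],"hand":0}]'

```text
clock: 7.65
tool_pos: [0.5763, 0.0836, 0.1376]
tool_rot: [3.141, 0.0, -3.022]
wrist_force: [2.1, 0.0, 2.4]
opening: 0.197
grasp_force: 26.2
```

arm_command --steps '[{"rotation":[0,0,-0.02],"offset":[0,-0.003,0],"hand":0},{"rotation":[0,0,0],"offset":[0,-0.002,0],"hand":0},{"rotation":[0,0,0],"offset":[0,0,0],"hand":0}]'

```text
clock: 7.9
tool_pos: [0.5769, 0.0797, 0.1376]
tool_rot: [3.141, 0.002, -3.034]
wrist_force: [-2.8, 0.6, 6.1]
opening: 0.2
grasp_force: 26.5
```

arm_command --steps '[{"rotation":[0,0,0],"offset":[0,-0.0015,0],"hand":0},{"rotation":[0,0,0],"offset":[0,-0.0015,0],"hand":0},{"rotation":[0,0,0],"offset":[0,0,0],"hand":0}]'

```text
clock: 8.15
tool_pos: [0.5773, 0.0777, 0.1376]
tool_rot: [3.14, 0.003, -3.033]
wrist_force: [-1.9, 3.1, 6.2]
opening: 0.2
grasp_force: 26.4
```

arm_command --steps '[{"rotation":[0,0,0],"offset":[0,-0.002,0],"hand":0},{"rotation":[0,0,0],"offset":[0,-0.002,0],"hand":0},{"rotation":[0,0,0],"offset":[0,0,0],"hand":0}]'

```text
clock: 8.4
tool_pos: [0.5775, 0.0773, 0.1376]
tool_rot: [3.135, 0.005, -3.033]
wrist_force: [-6.2, 21.1, 6.9]
opening: 0.196
grasp_force: 27.1
```

arm_command --steps '[{"rotation":[0,0,0],"offset":[0,0.003,0],"hand":0},{"rotation":[0,0,0],"offset":[0,0,0],"hand":0.6},{"rotation":[0,0,0],"offset":[0,0,0],"hand":0.6},{"rotation":[0,0,0],"offset":[0,0,0],"hand":0.6},{"rotation":[0,0,0],"offset":[0,0,0.03],"hand":0.6},{"rotation":[0,0,0],"offset":[0,0,0.04],"hand":0.6},{"rotation":[0,0,0],"offset":[-0.02,-0.02,0.03],"hand":0.6},{"rotation":[0,0,0],"offset":[-0.03,-0.02,0],"hand":0.6}]'

```text
clock: 9.07
tool_pos: [0.5305, 0.0355, 0.242]
tool_rot: [-3.141, 0.009, -3.035]
wrist_force: [0.9, -0.4, 1.3]
opening: 0.601
grasp_force: 0.0
```

arm_command --steps '[{"rotation":[0,0,0],"offset":[-0.03,-0.02,0.01],"hand":0.6},{"rotation":[0,0,0],"offset":[-0.02,-0.02,0],"hand":0.6},{"rotation":[0,0,0],"offset":[0,0,0],"hand":0.6},{"rotation":[0,0,0],"offset":[0,0,0],"hand":0.6}]'

```text
clock: 9.4
tool_pos: [0.4756, -0.0059, 0.247]
tool_rot: [3.141, 0.002, -3.038]
wrist_force: [0.1, 0.1, 0.0]
opening: 0.601
grasp_force: 0.0
```

Run:
```python
from h import *
np.set_printoptions(precision=4,suppress=True)
o=observe();print(o['tool_pos'],o['tool_rot'],o['joints'])
cc=cal('wrist');w=camera('wrist');cv2.imwrite('pics/w2.png',w)
print('pred posthole, stop, pivot',proj('wrist',[[.652,.0848,.126],[.452,.0655,.128]],cc))
s=camera('scene');cv2.imwrite('pics/s4.png',s)
cv2.imwrite('pics/v4.png',np.hstack([cv2.resize(w,(400,250)),cv2.resize(s[140:290,200:440],(400,250))]))
```

```text
[ 0.4756 -0.0059  0.247 ] [ 3.1412  0.0018 -3.0377] [ 0.4028  0.0121 -0.3867  0.0001 -1.1701 -1.8698]
pred posthole, stop, pivot [[397.2751 377.2852]
 [418.1636 168.8298]]
```

View pics/v4.png

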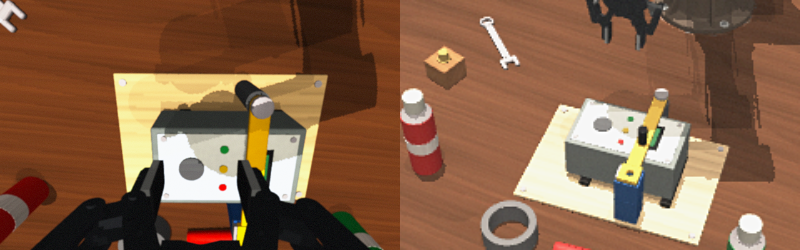

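arm_command --steps '[{"rotation":[0,0,0],"offset":[-0.001,-0.037,0],"hand":0.6},{"rotation":[0,0,0],"offset":[-0.001,-0.037,0],"hand":0.6},{"rotation":[0,0,0],"offset":[-0.001,-0.037,0],"hand":0.6},{"rotation":[0,0,0],"offset":[-0.001,-0.037,0],"hand":0.6},{"rotation":[0,0,0],"offset":[-0.001,-0.037,0],"hand":0.6},{"rotation":[0,0,0],"offset":[-0.001,-0.037,0],"hand":0.6},{"rotation":[0,0,0],"offset":[-0.001,-0.037,0],"hand":0.6},{"rotation":[0,0,0],"offset":[-0.001,-0.037,0],"hand":0.6}]'

```text
clock: 10.17
tool_pos: [0.4689, -0.3026, 0.2454]
tool_rot: [3.141, -0.001, -3.036]
wrist_force: [1.5, 0.3, 0.5]
opening: 0.599
grasp_force: 0.0
```

arm_command --steps '[{"rotation":[0,0,0],"offset":[-0.001,-0.037,0],"hand":0.6},{"rotation":[0,0,0],"offset":[-0.001,-0.037,0],"hand":0.6},{"rotation":[0,0,0],"offset":[-0.001,-0.037,-0.03],"hand":0.6},{"rotation":[0,0,0],"offset":[0,-0.004,-0.03],"hand":0.6},{"rotation":[0,0,0],"offset":[0,0,0],"hand":0.6},{"rotation":[0,0,0],"offset":[0,0,0],"hand":0.6},{"rotation":[0,0,0],"offset":[0,0,0],"hand":0.6}]'

```text
clock: 10.75
tool_pos: [0.4664, -0.4112, 0.1906]
tool_rot: [-3.141, -0.0, -3.036]
wrist_force: [0.1, 0.2, 0.1]
opening: 0.598
grasp_force: 0.0
```

Run:
```python
from h import *
np.set_printoptions(precision=4,suppress=True)
o=observe();print(o['tool_pos'],o['tool_rot'],o['joints'])
cc=cal('wrist');w=camera('wrist');cv2.imwrite('pics/w3.png',w)
t=camera('top');cv2.imwrite('pics/t3.png',t)
print('pred screw',proj('wrist',[[.4645,-.4175,.068],[.4645,-.4175,.046]],cc))
cv2.imwrite('pics/v5.png',np.hstack([cv2.resize(w,(480,300)),cv2.resize(t[130:260,225:385],(320,260))[:,:] if 0 else cv2.copyMakeBorder(cv2.resize(t[130:255,225:385],None,fx=2,fy=2),0,50,0,0,0)]))
```

```text
[ 0.4664 -0.4112  0.1906] [-3.141  -0.0004 -3.0357] [-0.4085  0.3002 -0.1693  0.0009 -1.1014 -1.0567]
pred screw [[312.2145 185.2497]
 [312.801  177.5274]]
```

View pics/v5.png

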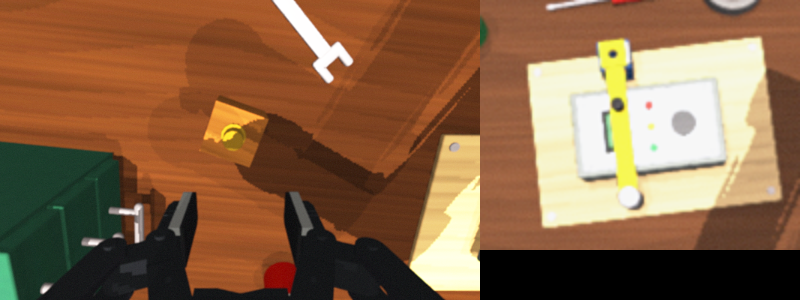

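The wrist view shows the screw head at about (311,179) full-resolution. The top view shows the bar home, with its hole at about (291.5,156.5), and the box lying square.

Run:
```python
from h import *
np.set_printoptions(precision=4,suppress=True)
w=cv2.imread('pics/w3.png');t=cv2.imread('pics/t3.png');cc=cal('wrist')
h=cv2.cvtColor(w,cv2.COLOR_BGR2HSV)
for v in range(160,196,3): print(v,[tuple(map(int,h[v,u])) for u in range(294,330,5)])
m=cv2.cvtColor(t,cv2.COLOR_BGR2GRAY)[150:163,284:300];print(m)
c,_=blob(t,(0,0,200),(180,30,255),(270,165,348,222));r=rect('top',c,.110);print('boxlying',r)
c,_=blob(t,(24,140,150),(35,255,255),(275,145,310,235)); print('bar',rect('top',c,.126))
```

```text
160 [(15, 194, 237), (16, 194, 240), (16, 191, 244), (16, 191, 244), (17, 190, 247), (18, 190, 249), (19, 190, 252), (20, 190, 252)]
163 [(16, 200, 232), (15, 193, 236), (16, 197, 238), (15, 193, 237), (16, 189, 243), (17, 189, 247), (18, 188, 249), (17, 195, 252)]
166 [(15, 193, 234), (15, 191, 236), (19, 209, 229), (27, 203, 254), (25, 203, 250), (16, 205, 224), (14, 202, 215), (13, 194, 155)]
169 [(16, 199, 236), (19, 207, 232), (27, 203, 255), (22, 207, 243), (24, 207, 254), (27, 200, 255), (15, 191, 119), (13, 191, 123)]
172 [(15, 192, 234), (27, 205, 253), (20, 210, 158), (19, 195, 114), (20, 193, 102), (20, 206, 130), (19, 209, 132), (14, 187, 117)]
175 [(16, 198, 235), (24, 206, 252), (20, 214, 161), (24, 212, 254), (21, 217, 210), (20, 199, 104), (21, 196, 142), (13, 199, 114)]
178 [(18, 203, 234), (20, 213, 164), (27, 198, 255), (28, 196, 254), (20, 214, 155), (20, 204, 126), (20, 203, 128), (12, 186, 119)]
181 [(20, 203, 240), (24, 216, 241), (27, 196, 253), (26, 210, 255), (20, 204, 144), (20, 208, 145), (20, 195, 118), (14, 192, 113)]
184 [(19, 193, 248), (27, 207, 253),
[... 883 characters left out ...]
8 229 246 221]
 [183 230 229 229 223 150  77  49  66 152 227 229 228 227 245 225]
 [173 230 229 229 223 149  63  42  68 163 228 228 228 227 244 230]
 [177 229 229 229 230 206 123 107 148 218 230 229 228 229 247 234]
 [213 233 230 228 229 229 227 225 231 230 228 228 228 232 249 238]
 [224 234 229 228 228 229 230 230 230 229 228 228 228 233 250 245]
 [225 233 230 227 228 228 228 228 228 228 228 229 229 233 240 204]
 [226 223 230 229 228 228 228 228 227 222 220 220 217 213 179 135]]
boxlying ((557.2360229492188, -0.15790557861328125), (137.52455139160156, 135.2999725341797), 88.6434326171875)
bar ((566.8585815429688, 79.22233581542969), (206.9578857421875, 32.67013931274414), 4.673221111297607)
```

Run:
```python
from h import *
np.set_printoptions(precision=4,suppress=True)
w=cv2.imread('pics/w3.png');t=cv2.imread('pics/t3.png');cc=cal('wrist')
c,_=blob(w,(18,190,90),(30,255,255),(285,160,335,205));print(cv2.minEnclosingCircle(c),c.min(0),c.max(0))
hsv=cv2.inRange(cv2.cvtColor(w,cv2.COLOR_BGR2HSV),(19,190,90),(30,255,255))[160:205,288:336]
for r in hsv[::2]: print(''.join('#' if x else '.' for x in r))
for p in ((.4645,-.4175,.068),(.4635,-.416,.068),(.4645,-.419,.068)):print(proj('wrist',[p],cc))
g=255-cv2.cvtColor(t,cv2.COLOR_BGR2GRAY)[153:160,287:296].astype(float)-27;g[g<0]=0
M=g.sum();y,x=np.mgrid[153:160,287:296];uv=((g*x).sum()/M,(g*y).sum()/M);print(uv,ray('top',uv,.126))
m=cv2.inRange(cv2.cvtColor(t,cv2.COLOR_BGR2HSV),(0,0,190),(180,22,255));m[:168]=0;m[221:]=0;m[:,:268]=0;m[:,349:]=0
n,l,st,ce=cv2.connectedComponentsWithStats(m);big=[i for i in range(1,n) if st[i,4]>100];print(st[big])
p=np.argwhere(np.isin(l,big))[:,::-1];print('panel',rect('top',p,.110))
```

```text
((311.0, 182.5), 18.200374603271484) [293 165] [327 200]
....................................#....#......
................................................
................................................
................##############..................
............#####################...............
...........#########################............
.........##############.#.###########...........
........##############################..........
.......###############################..........
.......################################.........
......#################################.........
......##################################........
......#################################.........
#.......###############################.........
.........#############################..........
..........###########################...........
..........#########################.............
............######################..............
.............####################...............
...............###############..................
...................#######......................
................................................
................................................
[[312.1664 183.7227]]
[[314.228 182.684]]
[[310.2327 183.5263]]
(np.float64(290.9471585244267), np.float64(156.47806580259223)) [[0.6509 0.0855 0.126 ]]
[[ 299  169   49   46 1741]
 [ 270  175   23   44  703]]
panel ((548.9093627929688, 39.26317596435547), (116.37904357910156, 206.2628173828125), 5.487158298492432)
```

arm_command --steps '[{"rotation":[0,0,0],"offset":[-0.001,-0.007,-0.025],"hand":0.6},{"rotation":[0,0,0],"offset":[0,0,-0.03],"hand":0.6},{"rotation":[0,0,0],"offset":[0,0,-0.03],"hand":0.6},{"rotation":[0,0,0],"offset":[0,0,-0.025],"hand":0.6},{"rotation":[0,0,0],"offset":[0,0,-0.015],"hand":0.6},{"rotation":[0,0,0],"offset":[0,0,0],"hand":0.6},{"rotation":[0,0,0],"offset":[0,0,0],"hand":0.6}]'

```text
clock: 11.43
tool_pos: [0.4654, -0.4179, 0.0662]
tool_rot: [-3.141, 0.0, -3.035]
wrist_force: [-0.7, -0.2, 0.5]
opening: 0.602
grasp_force: 0.0
```

arm_command --steps '[{"rotation":[0,0,0],"offset":[0,0,-0.014],"hand":0.6},{"rotation":[0,0,0],"offset":[0,0,0],"hand":0.3},{"rotation":[0,0,0],"offset":[0,0,0],"hand":0},{"rotation":[0,0,0],"offset":[0,0,0],"hand":0},{"rotation":[0,0,0],"offset":[0,0,0],"hand":0},{"rotation":[0,0,0],"offset":[0,0,0],"hand":0},{"rotation":[0,0,0],"offset":[0,0,0],"hand":0}]' --squeeze 35

```text
clock: 12.02
tool_pos: [0.4655, -0.4185, 0.0531]
tool_rot: [-3.14, 0.002, -3.036]
wrist_force: [-0.3, 1.9, 7.1]
opening: 0.243
grasp_force: 34.4
```

arm_command --steps '[{"rotation":[0,0,0],"offset":[0,0,0.015],"hand":0},{"rotation":[0,0,0],"offset":[0,0,0.03],"hand":0},{"rotation":[0,0,0],"offset":[0,0,0.035],"hand":0},{"rotation":[0,0,0],"offset":[0,0,0.035],"hand":0},{"rotation":[0,0,0],"offset":[0,0,0.035],"hand":0},{"rotation":[0,0,0],"offset":[0,0,0.037],"hand":0},{"rotation":[0,0,0],"offset":[0,0,0],"hand":0}]'

```text
clock: 12.6
tool_pos: [0.4671, -0.4206, 0.2477]
tool_rot: [-3.132, 0.01, -3.036]
wrist_force: [1.7, -1.4, 1.4]
opening: 0.233
grasp_force: 35.1
```

arm_command --steps '[{"rotation":[0,0,0],"offset":[0.01,0.035,0],"hand":0},{"rotation":[0,0,0],"offset":[0.01,0.035,0],"hand":0},{"rotation":[0,0,0],"offset":[0.01,0.035,0],"hand":0},{"rotation":[0,0,0],"offset":[0.01,0.035,0],"hand":0},{"rotation":[0,0,0],"offset":[0.01,0.035,0],"hand":0},{"rotation":[0,0,0],"offset":[0.01,0.035,0],"hand":0},{"rotation":[0,0,0],"offset":[0.01,0.035,0],"hand":0},{"rotation":[0,0,0],"offset":[0.01,0.035,0],"hand":0}]'

```text
clock: 13.27
tool_pos: [0.5446, -0.1364, 0.2388]
tool_rot: [-3.142, 0.001, -3.037]
wrist_force: [0.8, 0.2, -0.7]
opening: 0.241
grasp_force: 35.0
```

arm_command --steps '[{"rotation":[0,0,0],"offset":[0.018,0.033,0],"hand":0},{"rotation":[0,0,0],"offset":[0.018,0.033,0],"hand":0},{"rotation":[0,0,0],"offset":[0.018,0.033,0],"hand":0},{"rotation":[0,0,0],"offset":[0.018,0.033,0],"hand":0},{"rotation":[0,0,0],"offset":[0.018,0.033,0],"hand":0},{"rotation":[0,0,0],"offset":[0.015,0.033,0],"hand":0},{"rotation":[0,0,0],"offset":[0,0.025,0],"hand":0},{"rotation":[0,0,0],"offset":[0,0,0],"hand":0}]'

```text
clock: 13.93
tool_pos: [0.65, 0.0892, 0.2376]
tool_rot: [3.141, -0.0, -3.034]
wrist_force: [-0.5, -1.6, 0.2]
opening: 0.235
grasp_force: 35.0
```

arm_command --steps '[{"rotation":[0,0,0],"offset":[0,0,0],"hand":0},{"rotation":[0,0,0],"offset":[0,0,0],"hand":0}]'

```text
clock: 14.1
tool_pos: [0.6492, 0.0848, 0.2383]
tool_rot: [-3.142, 0.0, -3.036]
wrist_force: [-0.5, 0.4, -1.2]
opening: 0.24
grasp_force: 35.0
```

Run:
```python
from h import *
np.set_printoptions(precision=4,suppress=True)
o=observe();print(o['tool_pos'],o['tool_rot'],o['opening'],o['grasp_force'])
cc=cal('wrist');w=camera('wrist');cv2.imwrite('pics/w4.png',w);s=camera('scene');cv2.imwrite('pics/s5.png',s)
p=o['tool_pos']; tip=p-[0,0,.045];H=np.array([.651,.0853,.126])
pts=np.array([tip,p-[0,0,.007],H]);pw=proj('wrist',pts,cc);ps=proj('scene',pts);print(pw,ps)
u,v=ps.mean(0).astype(int);a=s[v-50:v+50,u-50:u+50];b=w[200:400,240:400];print(u,v)
cv2.imwrite('pics/v6.png',np.hstack([cv2.resize(a,(400,400),interpolation=2),cv2.resize(b,(320,400),interpolation=2)]))
```

```text
[0.6492 0.0848 0.2383] [-3.1415  0.     -3.0363] 0.23990413580606318 35.04508137702942
[[319.8447 229.0801]
 [319.7291 262.1357]
 [320.4213 194.7265]] [[338.0508 226.5597]
 [338.3936 217.4436]
 [337.3955 242.3786]]
337 228
```

View pics/v6.png

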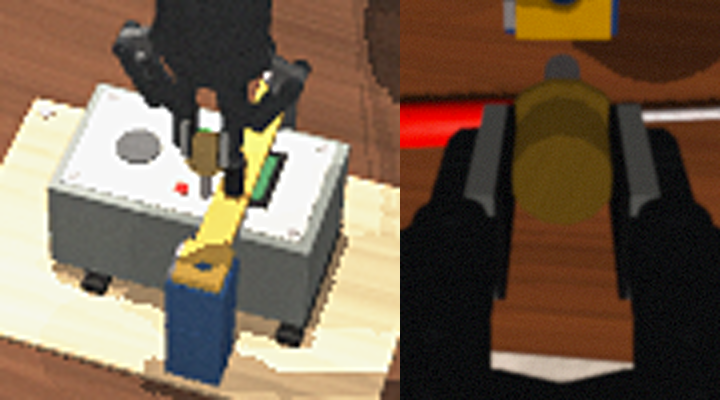

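The tip appears at scene (338.4,226.6), as predicted. In the wrist view the tip disc is at about (321.5,232) and the bar hole is just above at about (322,197). Measure the relative offset.

Run:
```python
from h import *
w=cv2.imread('pics/w4.png');g=cv2.cvtColor(w,cv2.COLOR_BGR2GRAY);h=cv2.cvtColor(w,cv2.COLOR_BGR2HSV)
print('hue/sat/gray cols@194,@232')
m=cv2.inRange(h,(20,120,60),(35,255,255))
c,_=blob(w,(20,120,110),(35,255,255),(270,165,370,224));print('pad',cv2.minAreaRect(c))
for v in range(172,246,2): print(v,''.join('#' if h[v,u,1]<110 else ('y' if m[v,u] and g[v,u]>90 else '.') for u in range(288,356)))
```

```text
hue/sat/gray cols@194,@232
pad ((321.0, 192.0), (54.0, 48.0), 90.0)
172 ...##....#......yyyyyyyyyyyyyyyyyyyyyy....................#..#......
174 ....##.##yyyyyyyyyyyyyyyyyyyyy............................#..#......
176 ...######yyyyyyyyyyyyyyyyyyyyyy.....y.........y...y....y..#..#......
178 ...######yyyyyyyyyyyyyyyyyyyy...y....y.......y..........y.#..#......
180 ...######yyyyyyyyyyyyyyyyy..........y.y.......y...........#..#......
182 ...######yyyyyyyyyyyyyyyy..y..yy.............y............#..#......
184 ..#######yyyyyyyyyyyyy....y..........y....................#..#......
186 ..#######yyyyyyyyyyyy...y............y........y...........#..##.....
188 ...######yyyyyyyyyy.............####.......y..............#..##.....
190 ...######yyyyyyyyy..........#.........##....y.............#..#......
192 ....#####yyyyyyy..........#.............#..........y......#..#......
194 ....#####yyyyyyy.........#...............#...........yyyy.#..#......
196 ....#####.....y..........#...............#...y...yy.yyyyy.#..#......
198 ....#####..yy.............#.............#...yyyyyyyyyyyyy.#..#......
200 ....##
[... 968 characters left out ...]
...........................................
228 .............................#########..............................
230 ...........................#############............................
232 .........................################...........................
234 .........................#################..........................
236 .........................#################..........................
238 .........................#################..........................
240 ....................................................................
242 ....................................................................
244 ....................................................................
```

Tip and hole agree within 0.5 mm. Lower.

arm_command --steps '[{"rotation":[0,0,0],"offset":[0.0005,0,-0.02],"hand":0},{"rotation":[0,0,0],"offset":[0,0,-0.02],"hand":0},{"rotation":[0,0,0],"offset":[0,0,-0.015],"hand":0},{"rotation":[0,0,0],"offset":[0,0,-0.006],"hand":0},{"rotation":[0,0,0],"offset":[0,0,-0.006],"hand":0},{"rotation":[0,0,0],"offset":[0,0,-0.004],"hand":0},{"rotation":[0,0,0],"offset":[0,0,0],"hand":0}]'

```text
clock: 14.78
tool_pos: [0.6499, 0.0845, 0.167]
tool_rot: [-3.142, -0.0, -3.037]
wrist_force: [-0.8, -0.1, 0.2]
opening: 0.234
grasp_force: 35.1
```

Tip 4 mm inside with no force. Continue.

arm_command --steps '[{"rotation":[0,0,0],"offset":[0,0,-0.006],"hand":0},{"rotation":[0,0,0],"offset":[0,0,-0.006],"hand":0},{"rotation":[0,0,0],"offset":[0,0,-0.006],"hand":0},{"rotation":[0,0,0],"offset":[0,0,-0.005],"hand":0},{"rotation":[0,0,0],"offset":[0,0,0],"hand":0}]'

```text
clock: 15.2
tool_pos: [0.6493, 0.0848, 0.1426]
tool_rot: [-3.141, -0.002, -3.037]
wrist_force: [0.2, -0.1, -0.6]
opening: 0.238
grasp_force: 35.0
```

arm_command --steps '[{"rotation":[0,0,0],"offset":[0,0,-0.005],"hand":0},{"rotation":[0,0,0],"offset":[0,0,-0.0035],"hand":0},{"rotation":[0,0,0],"offset":[0,0,0],"hand":0},{"rotation":[0,0,0],"offset":[0,0,0],"hand":0}]'

```text
clock: 15.53
tool_pos: [0.6498, 0.0848, 0.1353]
tool_rot: [-3.141, -0.0, -3.037]
wrist_force: [-0.9, 0.2, 0.6]
opening: 0.241
grasp_force: 35.0
```

arm_command --steps '[{"rotation":[0,0,0],"offset":[0,0,-0.0015],"hand":0},{"rotation":[0,0,0],"offset":[0,0,0],"hand":0.3},{"rotation":[0,0,0],"offset":[0,0,0],"hand":0.55},{"rotation":[0,0,0],"offset":[0,0,0],"hand":0.55},{"rotation":[0,0,0],"offset":[0,0,0.02],"hand":0.55},{"rotation":[0,0,0],"offset":[0,0,0.035],"hand":0.55},{"rotation":[0,0,0],"offset":[0,0,0.035],"hand":0.55},{"rotation":[0,0,0],"offset":[0,0,0.035],"hand":0.55}]'

```text
clock: 16.2
tool_pos: [0.6497, 0.0847, 0.2606]
tool_rot: [-3.141, -0.0, -3.037]
wrist_force: [0.6, -0.3, -0.0]
opening: 0.553
grasp_force: 0.0
```

arm_command --steps '[{"rotation":[0,0,0],"offset":[-0.02,-0.035,0],"hand":0.55},{"rotation":[0,0,0],"offset":[-0.02,-0.035,0],"hand":0.55},{"rotation":[0,0,0],"offset":[-0.02,-0.035,0],"hand":0.55},{"rotation":[0,0,0],"offset":[-0.02,-0.035,0],"hand":0.55},{"rotation":[0,0,0],"offset":[-0.02,-0.035,0],"hand":0.55},{"rotation":[0,0,0],"offset":[-0.02,-0.035,0],"hand":0.55},{"rotation":[0,0,0],"offset":[-0.02,-0.035,0],"hand":0.55},{"rotation":[0,0,0],"offset":[-0.02,-0.035,0],"hand":0.55}]'

```text
clock: 16.87
tool_pos: [0.4887, -0.1965, 0.2597]
tool_rot: [-3.141, 0.001, -3.036]
wrist_force: [0.9, -0.7, 0.1]
opening: 0.549
grasp_force: 0.0
```

arm_command --steps '[{"rotation":[0,0,0],"offset":[-0.01,-0.035,0],"hand":0.55},{"rotation":[0,0,0],"offset":[-0.01,-0.035,0],"hand":0.55},{"rotation":[0,0,0],"offset":[0,-0.035,0],"hand":0.55},{"rotation":[0,0,0],"offset":[0,-0.035,0],"hand":0.55},{"rotation":[0,0,0],"offset":[0,-0.035,0],"hand":0.55},{"rotation":[0,0,0],"offset":[0,0,0],"hand":0.55},{"rotation":[0,0,0],"offset":[0,0,0],"hand":0.55}]'

```text
clock: 17.45
tool_pos: [0.4693, -0.3718, 0.2585]
tool_rot: [3.141, -0.001, -3.04]
wrist_force: [-0.1, 0.3, -0.5]
opening: 0.551
grasp_force: 0.0
```

Run:
```python
from h import *
s=camera('scene');t=camera('top');cv2.imwrite('pics/sF.png',s);cv2.imwrite('pics/tF.png',t)
print(proj('scene',[[.651,.0855,.148],[.651,.0855,.126]]),proj('top',[[.651,.0855,.148]]))
cv2.imwrite('pics/v7.png',np.hstack([cv2.resize(s[150:290,240:400],None,fx=2.5,fy=2.5,interpolation=2),cv2.resize(t[120:260,225:385],None,fx=2.5,fy=2.5,interpolation=2)]))
```

```text
[[337.64310183 237.49629284]
 [337.45861542 242.40044983]] [[290.28626464 154.78220749]]
```

View pics/v7.png

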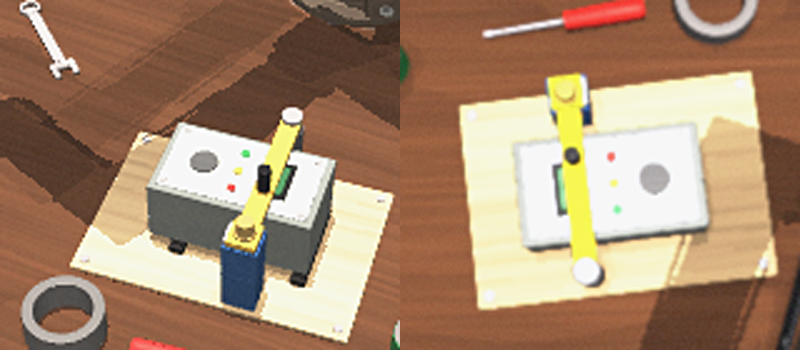

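The screw head sits on the bar at the post (crop (246,232) in the scene view, (567,90) in the top view). The box is square, the bar is home and the bystanders are in place.

```bash
python3 -c "
from workcell import *
print(sign_off())"
```

```text
the job is handed in; nothing more can be done
None
```

The job is handed in at about 17.5 s on the clock. The box lies square on its back with the front panel up, the bar was pressed home against its stop, and the screw's head appears seated on the bar (camera views can't resolve the last millimetre or two). No verdict came back from the sign-off.

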